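# Hold a wooden hairpin in a felt-wheel polisher

## Robot

A 6-joint arm with a two-finger parallel gripper is mounted at the origin on the work surface. World frame = base frame: x ahead of the robot, y to its left, z up, the work surface at z = 0. Lengths are in m, angles in rad, forces in N, time in s.
With the tool pointing down it reaches from about 0.3 to 0.875 m from the base axis. Payload 6.4 kg.
Tool frame: the origin (TCP) lies midway between the tips of the shut fingers; the grasp point (between the pads) lies 19 mm behind it; z points along the fingers, y is the line along which they close (so a half turn about z gives the same grasp; the last joint's range is limited). The gripper opens to 85 mm and grips with 20 to 120 N. Pads are 22 mm wide; open, the fingers measure 114 mm over their backs; the gripper's body (76 mm by 85 mm) begins 54 mm behind the grasp point. The pads swing forward as they close: fully open they stand 13 mm farther back than shut.
Start: joints at [-1.486, 0.181, 1.607, -0, 1.354, -0.206], TCP at [0.165, -0.551, 0.231] pointing down, gripper open.
Joint ranges: [-2.99, 2.99], [-0.89, 2.07], [0.3, 2.58], [-1.14, 4.28], [0, 2.63], [-3.12, 3.12]. Speed limits (rad/s): [2.57, 2.57, 3.01, 3.14, 3.14, 3.14].

## Interface

Orientations are given as a unit quaternion [w, x, y, z].
In Python, from bench import status, camera, ctrl gives the robot as it stands. The module is installed in compiled form; this text tells all that it offers.
- The arm moves only by the shell command python3 -m handwheel 'ROWS'. ROWS is JSON, a list that holds one entry, the list of rows, each a list of 7 numbers: the opening, from -1 (shut) to 1 (fully open), then the shift along the tool's x, y, z in cm, then the turn, a rotation vector about the tool's x, y, z in degrees. A call has 1 to 10 rows; each row is the pose to reach, as a shift and turn from the pose commanded when the call began, along the tool's axes at that moment; what a row does not reach only later rows make up. A row lasts 1/8 s, in which the tool goes at most 62.5 mm and 10.7 degrees, less where a joint would pass 70% of its speed; a pose out of reach is approached as far as the arm can. A call with a gripper value outside its range is refused whole. The fingers move at their own pace and stop on an object; the grip force is fixed at half the most. Time passes only in rows, so rows that repeat a pose let the fingers close. It gives the time, the measured TCP pose, the force, the opening and the grip force at its end, in the units of the state.
- status.get_obs(): the state, without advancing time (a new reading comes with each control period).
- camera(name): name is "side" or "top"; returns a dict with "frame" (400x640x3 uint8, blue, green, red), "depth" (400x640 float32, m along the optical axis (not along the pixel's ray), 0 where there is no reading), "fx", "fy", "cx", "cy" (pixels), "extrinsics" (4x4, takes a point from camera to world coordinates). Camera axes: x right, y down, z forward; pixel columns grow to the right and rows downward; lengths in m; the calibration is good to about 2 mm. A picture is of the moment at which its call begins.
- ctrl.hand_in(): hands the job in; it is judged then, once.
The state is a dict: "time_s": time; "q": joint angles; "dq": joint speeds; "joint_efforts": joint torques, N m; "eef_pos": TCP position; "eef_rot": TCP orientation; "wrist_force": force on the tool from outside, world axes, zero at the start; "torque": the same for the moment, N m; "opening": opening from 0.0 (shut) to 1.0 (fully open); "grasp_force": force on a finger pad.
Only numpy, scipy, OpenCV 4.12 (cv2) and the standard library are available. Lean on these libraries where they do the work, as an engineer would, in place of code of your own. Each camera call takes 0.05 s, during which the arm holds its last target. There are 200 camera calls.

## Task

Polish the tip of the flat hairpin with the block-shaped head: first slide the dust shutter on the polisher's guard fully open, then draw that hairpin straight up out of the stand, pass it tip-down through the feed slot, and press it gently on the sprung felt wheel until the wheel has given about half of its 12 mm travel, never to the bottom of it. Finish there: the program ends with the hairpin upright in the slot, still gripped and still pressing the wheel, not let go. Leave the other hairpins in the stand, and do not shift the dish or the brush.

Things in the scene. Friction and masses are not known exactly. Their poses are not given: they have to be found in the camera images.
- polisher: Bench polisher, fixed: base plate 150 x 200 mm, clear-sided guard box (+-58 mm in x, +-35 in y, top face 145 mm above the table) over a pale felt wheel 75 mm across, axle along y; motor beside it at +y, its top 96 mm up. Origin: on the table below the slot's centre; z up, y along slot and axle, x across the slot. Stands on the left or right half of the table, turned up to 0.3 rad.
- slot (a point): Centre of the feed slot at the level of the guard's top face, axes as the polisher's. Throat 8 mm in x, 16 mm in y (2 mm more than the pin each way), through a 6 mm aluminium plate, its upper edge bevelled 2.5 mm wide at 45 degrees. Below it is free down to the wheel, 39.5 mm below the top face.
- shutter (a joint): How far the dust shutter is open, m: it starts at 0 to 0.005, covering the slot; 0.028 is fully open, at its end stop. A steel plate 42 x 36 mm on the guard's top, upper face 3 mm above it, between two guides 4 mm high; it opens along the polisher's -x, takes about 2 N to move and stays where it is left.
- shutter_knob (a point): Centre of the top of the shutter's black upright knob, axes as the polisher's. The knob is 14 mm across and 24 mm tall (its top 172 mm above the table); with the shutter shut it stands 20 mm to the -x side of the slot's centre, and it moves with the shutter.
- cradle (a joint): How far the sprung wheel has been pressed down, in m: 0 at rest, 0.012 at its bottom stop. Wheel and motor ride together straight down on springs: about 1 N to start it, 0.5 N more for each mm (4 N at 6 mm); it comes back up when freed.
- wheel_top (a point): Highest point of the felt wheel's rim, right under the centre of the slot; 105.5 mm above the table at rest, moves down with the wheel. Axes as the polisher's.
- hairpin: Hairpin to polish, wood with a thin brass band: block head 20 (x) by 26 (y) by 45 mm (z), the only block head; below it a flat pin 6 (x) by 14 mm (y), 85 mm long, narrowing over the last 20 mm to 3 x 7. Origin: centre of the head's underside; z up. About 45 g. Stands upright in any of the stand's four holes, head's underside on the board, axes within 0.1 rad of the stand's.
- hairpin_tip (a point): The tip of the hairpin, 85 mm below the head's underside.
- stand: Plywood hairpin stand, fixed: board 80 x 250 x 16 mm on two end boards, upper face 108 mm above the table, with four through holes 9 mm (x) by 17 mm (y) in a row, at y = -87, -29, 29, 87 mm. Origin: on the table under the board's centre; z up. Stands on the half of the table that the polisher leaves free, turned up to 0.3 rad.
- ball_pin: Another hairpin in the stand, round pin with a ball head 28 mm across on a collar, 32 mm tall above the board. Origin where its head rests on the board.
- disc_pin: Another hairpin in the stand, round pin with an upright disc head 34 mm across and 10 mm thick, 38 mm tall above the board. Origin where its head rests on the board.
- fork_pin: Another hairpin in the stand, two-pronged with a low bar head 34 mm long (y), 18 mm wide, 17 mm tall above the board. Origin where its head rests on the board.
- dish: Small white ceramic dish, 76 mm across, 32 mm tall, on the table between polisher and stand. Origin: centre of its underside.
- paste_brush: Brush 150 mm long with a dark wooden handle, lying on the table between polisher and stand. Origin on the table under it.

How it is judged:
On the way, in this order (a step that is already met when the one before it is completed fails the run):
1. the dust shutter is fully open (at least 25 of its 28 mm) (value of joint shutter above 0.025 m), for 0.2 s.
2. the block-headed hairpin has been drawn up clear of the stand (height (world z) of hairpin_tip above 0.112 m), for 0.1 s.
3. its tip has passed through the feed slot (z of hairpin_tip in the frame of slot below -0.012 m and horizontal distance between hairpin_tip and slot below 0.006 m), for 0.1 s.
At the end, for the whole second after the job is handed in: The shutter is open (over 22 mm); the block-headed hairpin stands upright (within 0.1 rad) in the feed slot with its tip on the felt wheel, within 6 mm of below the slot's centre, and presses the wheel 3 to 9 mm down; the fingers still grip it (over 10 N) and it is at rest (value of joint shutter above 0.022 m and value of joint cradle between 0.003 and 0.009 m and z of hairpin_tip in the frame of wheel_top below 0.003 m and horizontal distance between hairpin_tip and slot below 0.006 m and angle between hairpin's own z axis and vertical below 0.1 rad and contact force between the fingers and hairpin above 10 N and linear speed of hairpin below 0.01 m/s); the arm keeps its last pose, push and grip.
It fails at once if the wheel is pressed to the bottom of its travel (value of joint cradle above 0.0115 m).
It fails at once if another hairpin is pulled out of the stand or knocked about (distance of any of ball_pin, disc_pin, fork_pin from where it was at the start of the episode above 0.03 m).
It fails at once if the dish or the brush is shifted (distance of any of dish, paste_brush from where it was at the start of the episode above 0.03 m).
It also fails if it takes over 54 s, if anything falls off the work surface, if the arm or the gripper's body presses on something with over 40 N, if the wrist force passes 120 N, or if a joint passes its speed limit or range.

## Working session

There is one attempt and no reset: what is moved stays moved. The work goes in short steps, Python scripts to look and compute and a shell command to move; the robot and the scene stay as the last step left them, time stands still between calls to the robot, and variables do not carry over. Pictures are saved under pics/ and viewed, at most 10 in all, crops included, and the job is handed in when it is done.

```bash
mkdir -p pics; cat > h.py <<'E'
import numpy as np,cv2
from bench import status,camera,ctrl
def cloud(c):
    d=c["depth"];v,u=np.mgrid[0:d.shape[0],0:d.shape[1]]
    P=np.stack([(u-c["cx"])*d/c["fx"],(v-c["cy"])*d/c["fy"],d,np.ones_like(d)],-1)@np.array(c["extrinsics"]).T
    P=P[...,:3].copy();P[d<=0]=np.nan
    return P
E
python3 - <<'E'
from h import *
for n in("top","side"):
    c=camera(n);cv2.imwrite(f"pics/{n}0.png",c["frame"]);np.savez(f"{n}0.npz",P=cloud(c),f=c["frame"])
    print(n,c["fx"],c["cx"],c["cy"],np.round(c["extrinsics"],3).tolist())
o=status.get_obs();print(o)
E
```

```text
top 471.4420611996942 326.7484962125241 196.04425507058707 [[-0.012, -0.998, 0.061, 0.444], [-1.0, 0.013, 0.017, 0.002], [-0.018, -0.061, -0.998, 1.33], [0.0, 0.0, 0.0, 1.0]]
side 386.0196333404275 319.39539888360616 198.91650700896218 [[-0.999, -0.036, 0.017, 0.507], [-0.038, 0.723, -0.69, 0.663], [0.012, -0.69, -0.724, 0.845], [0.0, 0.0, 0.0, 1.0]]
{'time_s': 0.1, 'q': array([-1.48629503e+00,  1.81448912e-01,  1.60787582e+00,  8.26653727e-06,
        1.35383511e+00, -2.06303450e-01]), 'dq': array([-0.00023127,  0.00053636, -0.00127867,  0.00032611, -0.00010523,
       -0.00040937]), 'joint_efforts': array([-2.57899565e-04, -4.45881522e+01, -3.52239239e+01, -2.43998784e-04,
        4.18185897e-03,  6.47542137e-06]), 'eef_pos': array([ 0.1648411 , -0.55035467,  0.23049985]), 'eef_rot': array([-7.81891677e-04,  9.89447511e-01,  1.44889642e-01,  5.17201681e-05]), 'wrist_force': array([-0.25962266,  0.019591  , -0.20685831]), 'torque': array([-0.04368144, -0.01543739, -0.01183445]), 'grasp_force': 0.0, 'opening': 1.0002292618572082}
```

View pics/top0.png

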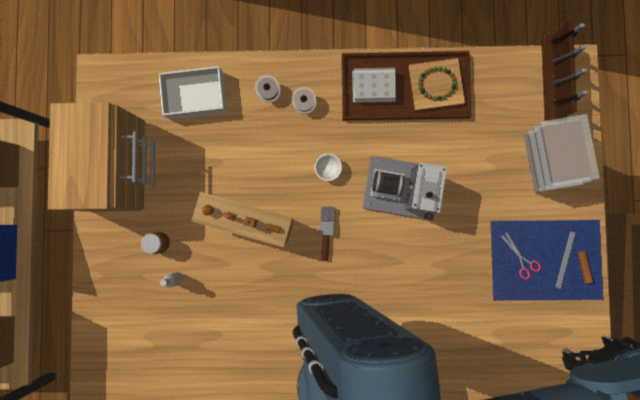

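View pics/side0.png

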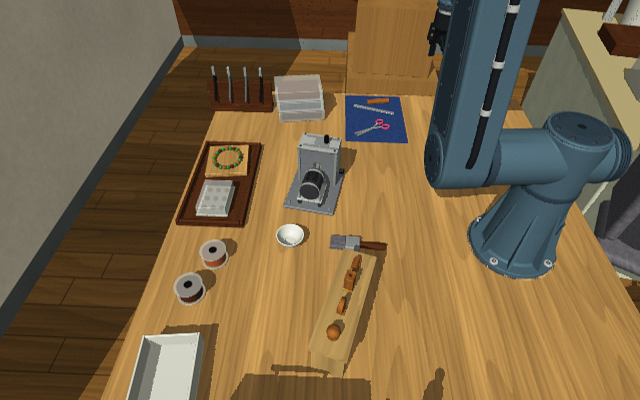

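The top view shows the polisher at about (405,187), with the guard at (428,188) and the knob at (429,214). The stand's four pins are near (208,210), (230,217), (251,222) and (273,228). The side view shows the same layout, so next I'll measure and zoom in.

```bash
cat > m.py <<'E'
from h import *
T=np.load("top0.npz");S=np.load("side0.npz")
a=cv2.resize(T["f"][150:260,185:305],None,fx=3.3,fy=3.3,interpolation=cv2.INTER_CUBIC)
b=cv2.resize(T["f"][150:225,360:450],None,fx=4,fy=4,interpolation=cv2.INTER_CUBIC)
c=cv2.resize(S["f"][240:370,300:390],None,fx=3.3,fy=3.3,interpolation=cv2.INTER_CUBIC)
H=np.zeros((560,800,3),np.uint8)
H[:a.shape[0],:a.shape[1]]=a[:,:]
H[:b.shape[0],400:400+b.shape[1]]=b[:560,:400]
c=cv2.resize(c,(180,260));H[300:560,400:580]=c
cv2.imwrite("pics/crop.png",H)
P=np.concatenate([T["P"].reshape(-1,3),S["P"].reshape(-1,3)])
src=np.r_[np.zeros(T["P"].size//3),np.ones(S["P"].size//3)]
for n,s in(("top",0),("side",1)):
    Q=P[src==s];Q=Q[~np.isnan(Q[:,0])]
    def box(x0,x1,y0,y1,z0,z1):
        m=(Q[:,0]>x0)&(Q[:,0]<x1)&(Q[:,1]>y0)&(Q[:,1]<y1)&(Q[:,2]>z0)&(Q[:,2]<z1);return Q[m]
    b=box(.25,.6,.03,.42,.1,.115)
    if len(b):print(n,"board",len(b),cv2.minAreaRect((b[:,:2]*1000).astype(np.float32)),b[:,2].mean())
    g=box(.3,.7,-.35,-.05,.139,.154)
    if len(g):print(n,"guard",len(g),cv2.minAreaRect((g[:,:2]*1000).astype(np.float32)),np.median(g[:,2]))
    k=box(.3,.7,-.35,-.05,.16,.185)
    if len(k):print(n,"knob",len(k),k.mean(0),k.min(0),k.max(0))
    h=box(.25,.6,.03,.42,.12,.2)
    lab=[]
    if len(h):
        from scipy.cluster.hierarchy import fcluster,linkage
        l=fcluster(linkage(h,'single'),.012,'distance')
        for i in set(l):
            q=h[l==i];print(n,"pin",len(q),q[:,:2].mean(0).round(4),q[:,2].max().round(4),cv2.minAreaRect((q[:,:2]*1000).astype(np.float32)))
E
python3 m.py
```

```text
top board 2588 ((460.9519348144531, 245.98306274414062), (251.1306915283203, 80.08283996582031), 73.65186309814453) 0.10900221000006832
top guard 1265 ((534.5654296875, -234.4000701904297), (71.68731689453125, 116.43294525146484), 79.42652130126953) 0.14718156919157344
top knob 29 [ 0.51469745 -0.22957705  0.17185698] [ 0.50872992 -0.23725423  0.16319606] [ 0.5213512  -0.22361484  0.17790674]
top pin 96 [0.4852 0.3268] 0.1447 ((485.0516052246094, 327.6896667480469), (25.320159912109375, 24.940872192382812), 39.042236328125)
top pin 58 [0.4689 0.2716] 0.1524 ((469.175537109375, 273.6884460449219), (32.625877380371094, 10.12656307220459), 71.47286224365234)
top pin 61 [0.4362 0.1621] 0.1303 ((436.8455810546875, 162.0687255859375), (33.38472366333008, 14.602500915527344), 78.99446105957031)
top pin 104 [0.4523 0.2155] 0.1586 ((452.79925537109375, 217.297119140625), (26.624792098999023, 19.984445571899414), 73.5215835571289)
side board 3554 ((460.0223693847656, 246.79641723632812), (251.79237365722656, 80.3138198852539), 73.54914093017578) 0.10889994627122292
side guard 641 ((533.5441284179688, -233.2273406982422), (75.71670532226562, 116.92930603027344), 79.18812561035156) 0.14692284471949602
side knob 30 [ 0.51390867 -0.22705945  0.16869666] [ 0.50818574 -0.23659909  0.1603443 ] [ 0.52012506 -0.22144111  0.17529384]
side pin 69 [0.4355 0.1647] 0.1278 ((435.1894836425781, 163.38819885253906), (34.131446838378906, 11.244306564331055), 72.76134490966797)
side pin 170 [0.4847 0.3341] 0.1432 ((484.15380859375, 331.8768615722656), (24.46210289001465, 25.433147430419922), 89.94371795654297)
side pin 99 [0.4686 0.2792] 0.1481 ((468.62652587890625, 276.1762390136719), (30.485769271850586, 10.164427757263184), 71.67724609375)
side pin 194 [0.4525 0.2245] 0.1577 ((451.9425354003906, 219.49697875976562), (28.33165740966797, 20.162694931030273), 72.8513412475586)
```

View pics/crop.png

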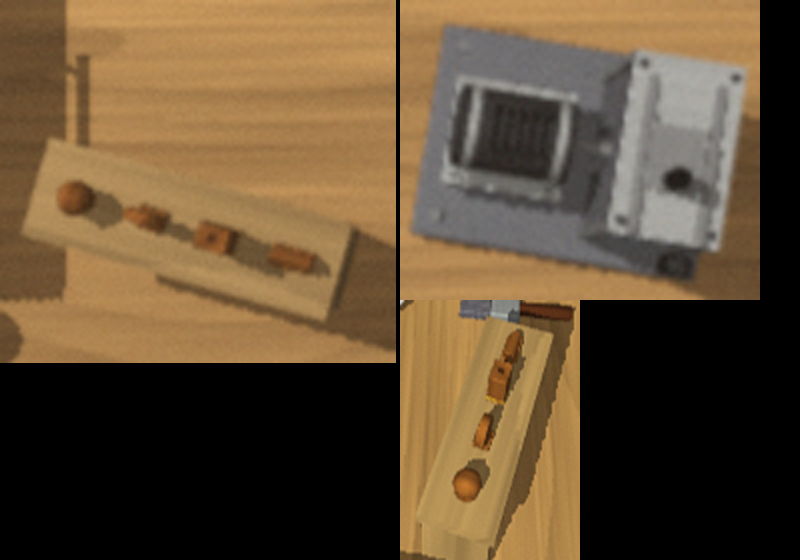

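The crop shows the block head third from the left, at the stand's y=-29 hole, with the disc and fork pins on either side of it. The knob sits on the shutter at the -x end. Heights and sizes match the figures given. I measure the slot at about (0.534,-0.234) with yaw -10.6°, and the head at (0.4525,0.2185) with yaw -16.6°.

```bash
cat > go.py <<'E'
import sys
from h import *
from scipy.spatial.transform import Rotation as R
# usage: go.py x y z a_deg  (a = heading of tool x, tool pointing down)
x,y,z,a=map(float,sys.argv[1:])
o=status.get_obs();w=o["eef_rot"];C=R.from_quat([w[1],w[2],w[3],w[0]])
T=R.from_matrix([[np.cos(np.radians(a)),np.sin(np.radians(a)),0],[np.sin(np.radians(a)),-np.cos(np.radians(a)),0],[0,0,-1]])
print("cm",(C.inv().apply(np.array([x,y,z])-o["eef_pos"])*100).round(2),"deg",(C.inv()*T).as_rotvec(degrees=True).round(2))
E
python3 go.py 0.5143 -0.2300 0.21 79.4
```

```text
cm [ 42.66 -20.67   2.1 ] deg [-7.000e-02 -6.000e-02 -6.274e+01]
```

```bash
python3 -m handwheel '[[[0.2,42.66,-20.67,2.1,0,0,-62.7],[0.2,42.66,-20.67,2.1,0,0,-62.7],[0.2,42.66,-20.67,2.1,0,0,-62.7],[0.2,42.66,-20.67,2.1,0,0,-62.7],[0.2,42.66,-20.67,2.1,0,0,-62.7],[0.2,42.66,-20.67,2.1,0,0,-62.7],[0.2,42.66,-20.67,2.1,0,0,-62.7],[0.2,42.66,-20.67,2.1,0,0,-62.7],[0.2,42.66,-20.67,2.1,0,0,-62.7],[0.2,42.66,-20.67,2.1,0,0,-62.7]]]'; python3 go.py 0.5143 -0.2300 0.153 79.4
```

```text
time_s: 1.35
eef_pos: [0.5138, -0.2306, 0.2099]
eef_rot: [-0.0, 0.77, 0.639, -0.0]
wrist_force: [0.1, -0.5, -1.3]
opening: 0.598
grasp_force: 0.0
cm [0.07 0.04 5.69] deg [-0.06  0.   -0.02]
```

```bash
python3 -m handwheel '[[[0.2,0.05,0.05,3,0,0,0],[0.2,0.05,0.05,5.6,0,0,0],[0.2,0.05,0.05,5.6,0,0,0],[-1,0.05,0.05,5.6,0,0,0],[-1,0.05,0.05,5.6,0,0,0],[-1,0.05,0.05,5.6,0,0,0],[-1,0.05,0.05,5.6,0,0,0],[-1,0.05,0.05,5.6,0,0,0],[-1,0.05,0.05,5.6,0,0,0]]]'
```

```text
time_s: 2.48
eef_pos: [0.5156, -0.2311, 0.156]
eef_rot: [0.001, 0.77, 0.639, 0.0]
wrist_force: [-2.3, -0.6, 6.6]
opening: 0.13
grasp_force: 58.8
```

```bash
python3 -m handwheel '[[[-1,0,-0.6,0,0,0,0],[-1,0,-1.2,0,0,0,0],[-1,0,-1.8,0,0,0,0],[-1,0,-2.3,0,0,0,0],[-1,0,-2.5,0,0,0,0],[-1,0,-2.5,0,0,0,0]]]'
```

```text
time_s: 3.22
eef_pos: [0.4911, -0.2265, 0.156]
eef_rot: [0.002, 0.77, 0.639, 0.0]
wrist_force: [0.1, -2.4, 7.2]
opening: 0.135
grasp_force: 59.2
```

```bash
python3 -m handwheel '[[[-1,0,-0.1,0,0,0,0],[-1,0,-0.2,0,0,0,0],[-1,0,-0.2,0,0,0,0]]]'
```

```text
time_s: 3.6
eef_pos: [0.4894, -0.2262, 0.156]
eef_rot: [0.002, 0.77, 0.639, 0.0]
wrist_force: [0.8, -1.4, 6.5]
opening: 0.133
grasp_force: 59.1
```

```bash
python3 -m handwheel '[[[-1,0,-0.1,0,0,0,0],[-1,0,-0.2,0,0,0,0],[-1,0,-0.2,0,0,0,0]]]'
```

```text
time_s: 3.98
eef_pos: [0.488, -0.2259, 0.156]
eef_rot: [0.002, 0.77, 0.638, 0.001]
wrist_force: [3.0, -2.8, 6.0]
opening: 0.128
grasp_force: 59.1
```

```bash
python3 -m handwheel '[[[0.2,0,0.1,0,0,0,0],[0.2,0,0.1,0,0,0,0],[0.2,0,0.1,0,0,0,0],[0.2,0,0.1,-3,0,0,0],[0.2,0,0.1,-8,0,0,0],[0.2,0,0.1,-8,0,0,0]]]'; python3 go.py 0.4525 0.2185 0.235 73.5
```

```text
time_s: 4.72
eef_pos: [0.4893, -0.2263, 0.2385]
eef_rot: [0.004, 0.77, 0.639, 0.001]
wrist_force: [0.8, -0.5, -0.9]
opening: 0.6
grasp_force: 0.0
cm [ 43.04 -11.82   0.12] deg [0.4  0.18 5.87]
```

```bash
python3 -m handwheel '[[[0.4,43,-11.8,0.1,0.4,0.2,5.9],[0.4,43,-11.8,0.1,0.4,0.2,5.9],[0.4,43,-11.8,0.1,0.4,0.2,5.9],[0.4,43,-11.8,0.1,0.4,0.2,5.9],[0.4,43,-11.8,0.1,0.4,0.2,5.9],[0.4,43,-11.8,0.1,0.4,0.2,5.9],[0.4,43,-11.8,0.1,0.4,0.2,5.9],[0.4,43,-11.8,0.1,0.4,0.2,5.9],[0.4,43,-11.8,0.1,0.4,0.2,5.9],[0.4,43,-11.8,0.1,0.4,0.2,5.9]]]'; python3 go.py 0.4525 0.2185 0.118 73.5
python3 - <<'E'
from h import *
c=camera("top");P=cloud(c);cv2.imwrite("pics/s1.png",cv2.resize(c["frame"][150:225,360:450],None,fx=6,fy=6,interpolation=cv2.INTER_CUBIC))
for n in("top","side"):
    Q=(P if n=="top" else cloud(camera("side"))).reshape(-1,3)
    i=lambda z0,z1:Q[(Q[:,0]>.4)&(Q[:,0]<.65)&(Q[:,1]>-.32)&(Q[:,1]<-.15)&(Q[:,2]>z0)&(Q[:,2]<z1)]
    k=i(.16,.18);print(n,len(k),k.mean(0),cv2.minAreaRect((i(.139,.156)[:,:2]*1000).astype(np.float32)))
E
```

```text
time_s: 5.98
eef_pos: [0.4508, 0.2182, 0.2328]
eef_rot: [-0.004, 0.802, 0.597, -0.001]
wrist_force: [0.2, -0.0, 0.2]
opening: 0.699
grasp_force: 0.0
cm [ 0.06  0.24 11.48] deg [-0.45 -0.13 -0.12]
top 30 [ 0.48751361 -0.22469408  0.17166607] ((534.987548828125, -234.23277282714844), (70.57249450683594, 117.09373474121094), 79.41082000732422)
side 27 [ 0.48589766 -0.22152695  0.16942832] ((533.6241455078125, -234.3010711669922), (75.6593017578125, 116.64852905273438), 79.06744384765625)
```

View pics/s1.png

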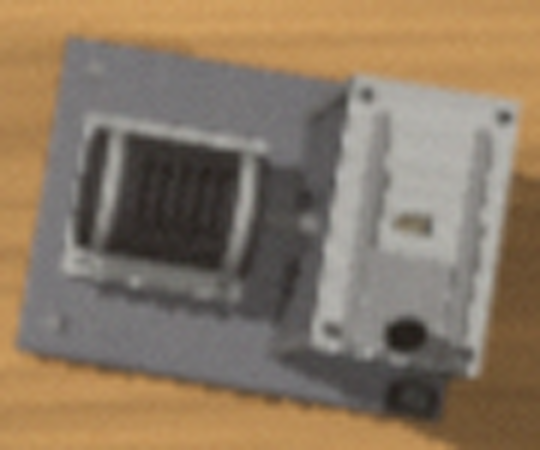

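The shutter is fully open and the slot is visible at crop (413,222), which is full-image (428.8,187). Next I'll grasp the head.

```bash
python3 -m handwheel '[[[0.4,0.05,0.2,5,-0.45,-0.1,-0.1],[0.4,0.05,0.2,9,-0.45,-0.1,-0.1],[0.4,0.05,0.2,11.5,-0.45,-0.1,-0.1],[0.4,0.05,0.2,11.5,-0.45,-0.1,-0.1]]]'; python3 go.py 0.4525 0.2185 0.118 73.5
python3 - <<'E'
from h import *
c=camera("top");E=np.array(c["extrinsics"])
for u,v in((428.8,187),):
    r=E[:3,:3]@[(u-c["cx"])/c["fx"],(v-c["cy"])/c["fy"],1];print(E[:3,3]+r*(.147-E[2,3])/r[2])
E
```

```text
time_s: 6.58
eef_pos: [0.4508, 0.2185, 0.1164]
eef_rot: [-0.001, 0.802, 0.598, -0.001]
wrist_force: [-1.0, -0.6, 0.9]
opening: 0.702
grasp_force: 0.0
cm [ 0.05  0.16 -0.16] deg [-0.19  0.05 -0.05]
[ 0.5355381  -0.23436106  0.147     ]
```

```bash
python3 -m handwheel '[[[0.4,0.05,0.15,-0.1,0,0,0],[0.4,0.05,0.15,-0.1,0,0,0],[-1,0.05,0.15,-0.1,0,0,0],[-1,0.05,0.15,-0.1,0,0,0],[-1,0.05,0.15,-0.1,0,0,0],[-1,0.05,0.15,-0.1,0,0,0],[-1,0.05,0.15,-0.1,0,0,0],[-1,0.05,0.15,-0.1,0,0,0],[-1,0.05,0.15,-0.1,0,0,0]]]'; python3 go.py 0.4525 0.2185 0.118 73.5
```

```text
time_s: 7.75
eef_pos: [0.454, 0.2201, 0.1197]
eef_rot: [-0.0, 0.801, 0.599, 0.001]
wrist_force: [-1.0, -0.1, 5.8]
opening: 0.228
grasp_force: 58.9
cm [-0.19 -0.1   0.17] deg [ 0.07 -0.1   0.06]
```

```bash
python3 -m handwheel '[[[-1,0,0,-1.5,0,0,0],[-1,0,0,-3,0,0,0],[-1,0,0,-5,0,0,0],[-1,0,0,-7,0,0,0],[-1,0,0,-9,0,0,0],[-1,0,0,-11,0,0,0],[-1,0,0,-13,0,0,0],[-1,0,0,-15.5,0,0,0],[-1,0,0,-15.5,0,0,0]]]'; python3 go.py 0.535 -0.2345 0.278 79.4
```

```text
time_s: 8.88
eef_pos: [0.4548, 0.2201, 0.2771]
eef_rot: [0.001, 0.801, 0.599, 0.003]
wrist_force: [0.1, -0.6, -0.8]
opening: 0.227
grasp_force: 58.6
cm [-41.33  20.55  -0.14] deg [ 0.32 -0.21 -5.83]
```

```bash
python3 -m handwheel '[[[-1,-5,2.5,-0.1,0.3,-0.2,-5.8],[-1,-10.5,5.2,-0.1,0.3,-0.2,-5.8],[-1,-16,8,-0.1,0.3,-0.2,-5.8],[-1,-21,10.5,-0.1,0.3,-0.2,-5.8],[-1,-26.5,13.2,-0.1,0.3,-0.2,-5.8],[-1,-32,15.9,-0.1,0.3,-0.2,-5.8],[-1,-37,18.4,-0.1,0.3,-0.2,-5.8],[-1,-41.3,20.5,-0.1,0.3,-0.2,-5.8],[-1,-41.3,20.5,-0.1,0.3,-0.2,-5.8],[-1,-41.3,20.5,-0.1,0.3,-0.2,-5.8]]]'; python3 go.py 0.535 -0.2345 0.278 79.4
python3 - <<'E'
from h import *
c=camera("side");cv2.imwrite("pics/s2.png",cv2.resize(c["frame"][60:230,240:400],None,fx=3.5,fy=3.5,interpolation=cv2.INTER_CUBIC))
P=cloud(c);np.savez("s2.npz",P=P,f=c["frame"])
Q=P.reshape(-1,3)
for z in(.175,.185,.195,.205,.215,.225,.235,.25,.26):
    m=(abs(Q[:,0]-.535)<.03)&(abs(Q[:,1]+.2345)<.035)&(abs(Q[:,2]-z)<.005);q=Q[m]
    if len(q):print(z,len(q),q.mean(0).round(4),q.min(0).round(4)[:2],q.max(0).round(4)[:2])
E
```

```text
time_s: 10.12
eef_pos: [0.5327, -0.2338, 0.2737]
eef_rot: [-0.002, 0.77, 0.638, -0.002]
wrist_force: [0.8, -0.4, -0.7]
opening: 0.225
grasp_force: 58.7
cm [-0.03  0.23 -0.43] deg [-0.37  0.04 -0.07]
0.175 2 [ 0.5302 -0.2317  0.179 ] [ 0.5288 -0.2328] [ 0.5317 -0.2305]
0.185 5 [ 0.5306 -0.2315  0.1854] [ 0.5289 -0.2327] [ 0.5318 -0.2297]
0.195 8 [ 0.5287 -0.2326  0.1953] [ 0.5264 -0.2405] [ 0.5318 -0.2266]
0.205 8 [ 0.5295 -0.23    0.2056] [ 0.5265 -0.2358] [ 0.5319 -0.2263]
0.215 10 [ 0.5294 -0.2324  0.2151] [ 0.5266 -0.2369] [ 0.5322 -0.2287]
0.225 8 [ 0.5295 -0.2309  0.2246] [ 0.5269 -0.237 ] [ 0.5323 -0.2263]
0.235 10 [ 0.5294 -0.2315  0.2352] [ 0.527  -0.2374] [ 0.5323 -0.2275]
0.25 10 [ 0.5301 -0.2293  0.2501] [ 0.5272 -0.2356] [ 0.5326 -0.2242]
0.26 4 [ 0.5298 -0.2256  0.2595] [ 0.5271 -0.2277] [ 0.5325 -0.2224]
```

View pics/s2.png

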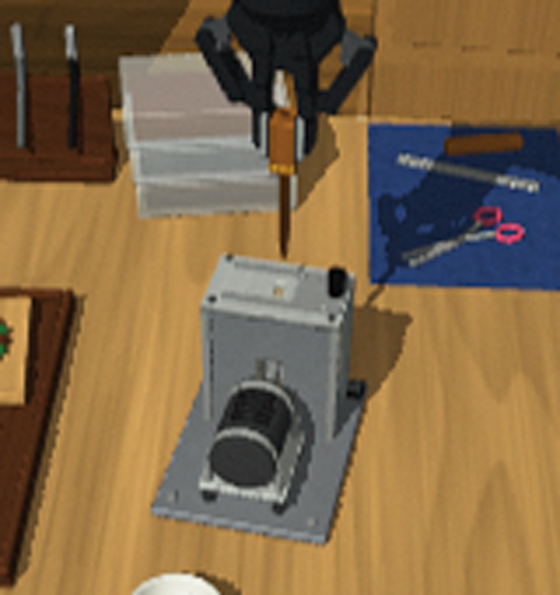

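The pin hangs straight: its tip is at crop (284,255) and the open slot at (280,291). I'll refine the offset between tip and slot in this same camera.

```bash
python3 - <<'E'
from h import *
c=camera("side");E=np.array(c["extrinsics"])
def pt(u,v,z):
    r=E[:3,:3]@[(u-c["cx"])/c["fx"],(v-c["cy"])/c["fy"],1];return E[:3,3]+r*(z-E[2,3])/r[2]
print(pt(320,143.1,.147),pt(321.1,132.9,.179))
f=c["frame"]
cv2.imwrite("pics/s3.png",cv2.resize(f[105:160,295:350],None,fx=10,fy=10,interpolation=cv2.INTER_NEAREST))
E
```

```text
[ 0.53105018 -0.22628686  0.147     ] [ 0.52855604 -0.23226638  0.179     ]
```

View pics/s3.png

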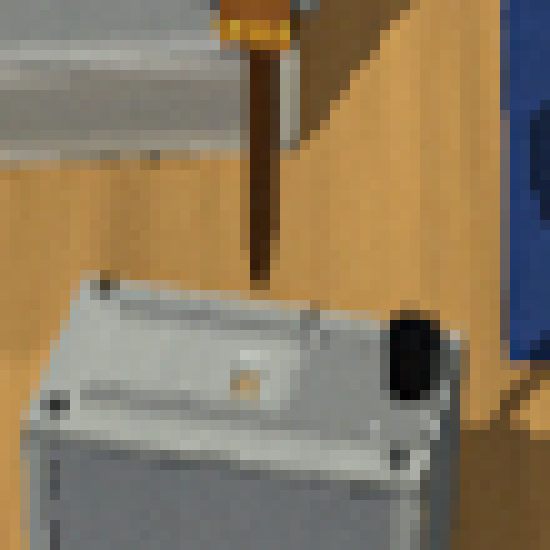

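```bash
python3 go.py 0.5353 -0.2328 0.25 79.4
```

```text
cm [0.06 0.23 2.44] deg [-0.3   0.07  0.03]
```

```bash
python3 -m handwheel '[[[-1,0.07,0.23,0.6,-0.3,0,0],[-1,0.07,0.23,1.4,-0.3,0,0],[-1,0.07,0.23,2,-0.3,0,0],[-1,0.07,0.23,2,-0.3,0,0]]]'; python3 go.py 0.5353 -0.2328 0.25 79.4
```

```text
time_s: 10.72
eef_pos: [0.5352, -0.2337, 0.2539]
eef_rot: [0.0, 0.77, 0.639, -0.001]
wrist_force: [-1.4, -0.4, -1.0]
opening: 0.224
grasp_force: 58.7
cm [ 0.09 -0.01  0.39] deg [-0.04  0.07 -0.03]
```

```bash
python3 -m handwheel '[[[-1,0.08,0,0.4,0,0,0],[-1,0.08,0,0.8,0,0,0],[-1,0.08,0,1.2,0,0,0],[-1,0.08,0,1.6,0,0,0],[-1,0.08,0,1.6,0,0,0]]]'; python3 go.py 0.5353 -0.2328 0.23 79.4
```

```text
time_s: 11.35
eef_pos: [0.5356, -0.2332, 0.2383]
eef_rot: [0.0, 0.77, 0.638, -0.001]
wrist_force: [-0.6, -0.2, 0.2]
opening: 0.226
grasp_force: 58.7
cm [ 0.04 -0.03  0.83] deg [-0.01  0.09 -0.04]
```

Tip is at about 0.1415, inside the throat with no force. I'll continue in small steps.

```bash
python3 -m handwheel '[[[-1,0,0,0.3,0,0,0],[-1,0,0,0.6,0,0,0],[-1,0,0,0.9,0,0,0],[-1,0,0,0.9,0,0,0]]]'
```

```text
time_s: 11.85
eef_pos: [0.5356, -0.2332, 0.2294]
eef_rot: [0.001, 0.77, 0.638, -0.001]
wrist_force: [-0.2, -0.7, -0.2]
opening: 0.227
grasp_force: 58.7
```

```bash
python3 -m handwheel '[[[-1,0,0,0.3,0,0,0],[-1,0,0,0.6,0,0,0],[-1,0,0,0.9,0,0,0],[-1,0,0,0.9,0,0,0]]]'
```

```text
time_s: 12.35
eef_pos: [0.5356, -0.2332, 0.2204]
eef_rot: [0.001, 0.77, 0.639, -0.001]
wrist_force: [-0.2, 0.4, -0.8]
opening: 0.221
grasp_force: 58.7
```

```bash
python3 -m handwheel '[[[-1,0,0,0.2,0,0,0],[-1,0,0,0.4,0,0,0],[-1,0,0,0.6,0,0,0],[-1,0,0,0.8,0,0,0],[-1,0,0,0.8,0,0,0]]]'
```

```text
time_s: 12.98
eef_pos: [0.5357, -0.2332, 0.2125]
eef_rot: [0.001, 0.77, 0.639, -0.001]
wrist_force: [0.4, 1.0, -0.9]
opening: 0.222
grasp_force: 58.6
```

```bash
python3 -m handwheel '[[[-1,0,0,0.2,0,0,0],[-1,0,0,0.4,0,0,0],[-1,0,0,0.5,0,0,0],[-1,0,0,0.5,0,0,0],[-1,0,0,0.5,0,0,0]]]'
```

```text
time_s: 13.6
eef_pos: [0.5357, -0.2333, 0.2077]
eef_rot: [0.001, 0.77, 0.639, -0.001]
wrist_force: [0.6, 1.2, -1.6]
opening: 0.225
grasp_force: 58.5
```

```bash
python3 -m handwheel '[[[-1,0,0,0.2,0,0,0],[-1,0,0,0.4,0,0,0],[-1,0,0,0.4,0,0,0],[-1,0,0,0.4,0,0,0]]]'
```

```text
time_s: 14.1
eef_pos: [0.5357, -0.2334, 0.2036]
eef_rot: [0.001, 0.77, 0.638, -0.001]
wrist_force: [1.2, 1.1, -0.7]
opening: 0.227
grasp_force: 58.5
```

```bash
python3 -m handwheel '[[[-1,0,0,0.1,0,0,0],[-1,0,0,0.2,0,0,0],[-1,0,0,0.2,0,0,0],[-1,0,0,0.2,0,0,0]]]'
```

```text
time_s: 14.6
eef_pos: [0.5358, -0.2334, 0.2019]
eef_rot: [0.001, 0.77, 0.639, -0.0]
wrist_force: [0.7, 2.3, 0.9]
opening: 0.226
grasp_force: 58.8
```

```bash
python3 -m handwheel '[[[-1,0,0,0.1,0,0,0],[-1,0,0,0.2,0,0,0],[-1,0,0,0.2,0,0,0],[-1,0,0,0.2,0,0,0]]]'
```

```text
time_s: 15.1
eef_pos: [0.5358, -0.2335, 0.1999]
eef_rot: [0.001, 0.77, 0.639, -0.0]
wrist_force: [-0.2, 1.9, 2.4]
opening: 0.227
grasp_force: 59.0
```

```bash
python3 -m handwheel '[[[-1,0,0,0.1,0,0,0],[-1,0,0,0.2,0,0,0],[-1,0,0,0.2,0,0,0],[-1,0,0,0.2,0,0,0]]]'; python3 - <<'E'
from h import *
S=np.load("side0.npz")["P"];T=np.load("top0.npz")["P"]
for n,A in(("top",T),("side",S)):
    P=np.median([cloud(camera(n)) for _ in range(4)],0)
    o=np.array([.535,-.2345]);a=np.radians(-10.6);d=A[...,:2]-o
    x=d[...,0]*np.cos(a)+d[...,1]*np.sin(a);y=-d[...,0]*np.sin(a)+d[...,1]*np.cos(a)
    m=(abs(x)<.012)&(y>.06)&(y<.12)&(A[...,2]>.08)
    e=(P-A)[m][:,2];print(n,m.sum(),np.median(A[m][:,2]),np.nanmedian(e),np.nanstd(e))
    g=(abs(x)<.05)&(abs(y)<.033)&(abs(A[...,2]-.147)<.006);e=(P-A)[g][:,2];print(" guard ref",np.nanmedian(e))
print(np.mean([status.get_obs()["wrist_force"] for _ in range(3)],0))
E
```

```text
time_s: 15.6
eef_pos: [0.5359, -0.2334, 0.1979]
eef_rot: [0.001, 0.77, 0.639, -0.0]
wrist_force: [0.3, 3.1, 3.3]
opening: 0.225
grasp_force: 59.2
top 212 0.09629719504436629 -0.0040167079660825555 0.002794682953582324
 guard ref 0.40470204731669623
side 116 0.09648416445274549 -0.004224694137714535 0.008617472560054379
 guard ref 0.00019390253771608967
[0.18069469 3.27687439 3.5898041 ]
```

```bash
python3 -m handwheel '[[[-1,0.03,0,0.1,0,0,0],[-1,0.03,0,0.17,0,0,0],[-1,0.03,0,0.17,0,0,0],[-1,0.03,0,0.17,0,0,0],[-1,0.03,0,0.17,0,0,0]]]'; python3 - <<'E'
from h import *
A=np.load("side0.npz")["P"];c=camera("side");P=np.median([cloud(camera("side")) for _ in range(4)],0)
o=np.array([.535,-.2345]);a=np.radians(-10.6);d=A[...,:2]-o
x=d[...,0]*np.cos(a)+d[...,1]*np.sin(a);y=-d[...,0]*np.sin(a)+d[...,1]*np.cos(a)
m=(abs(x)<.012)&(y>.06)&(y<.12)&(A[...,2]>.08);print(np.nanmedian((P-A)[m][:,2]))
cv2.imwrite("pics/s4.png",cv2.resize(c["frame"][60:230,240:400],None,fx=3.5,fy=3.5))
o=status.get_obs();print(o["wrist_force"],o["eef_pos"],o["grasp_force"])
E
```

```text
time_s: 16.62
eef_pos: [0.5358, -0.2333, 0.1962]
eef_rot: [0.001, 0.77, 0.638, -0.001]
wrist_force: [1.5, 1.2, 3.4]
opening: 0.225
grasp_force: 59.2
-0.0058136064247308605
[0.51494836 0.82702837 3.00269409] [ 0.53584307 -0.233261    0.19617013] 59.19745624065399
```

View pics/s4.png

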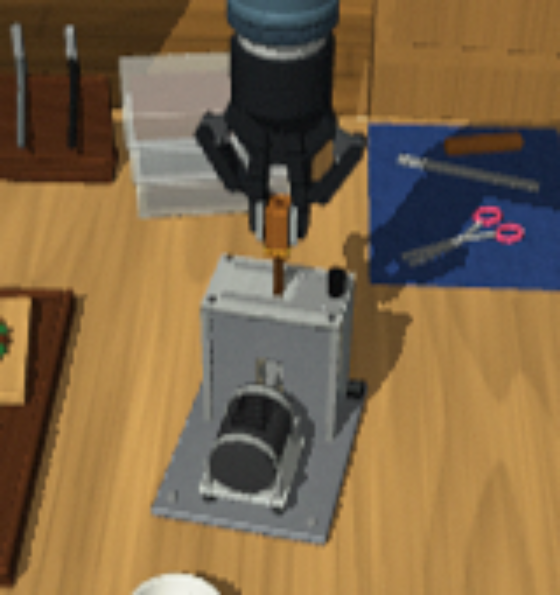

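The pin stands upright in the slot at crop (279,285), still gripped, and the wheel is pressed 5.8 mm down. Handing in.

```bash
python3 -c "
from bench import ctrl
print(ctrl.hand_in())"
```

```text
the job is handed in; nothing more can be done
None
```

I handed the job in with the shutter fully open and the block-headed hairpin upright in the slot, still gripped at about 59 N and pressing the wheel about 5.8 mm down; the judge's result was not reported.

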